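# Seat a breathing filter and snap the leak-test clamp shut

### The job

Make the breathing filter ready for its leak test: with the fingertips, push the white filter cassette along its guide until it is fully home against the blue port block, keeping it down in the guide, then push the red handle of the toggle clamp over towards the cassette until it snaps shut on top of it and stays there. Do not pick anything up, leave the spare filter, the cup and the computer mouse where they are, and finish clear of everything.

Things in the scene. Friction and masses are not known exactly. Their poses are not given: they have to be found in the camera images.
- fixture: Fixed leak-test fixture: dark base plate 225 x 100 x 12 mm; two grey guide rails along x (x -160 to -10 mm, 60 mm apart inside, tops 28 mm up) lead to a blue port block (x 0 to 60 mm, 97 mm wide, top 51 mm up) that carries the toggle clamp. Origin on the table under the middle of the port block's face; x: push direction, into the port, away from the robot; z up. Place and yaw vary.
- port_face (a point): Point on the base plate at the foot of the port block's face, mid-way between the rails, 12 mm above the table; same axes as the fixture. The cassette's housing stops against this face.
- cassette: White filter cassette, blue band, paper disc on top, loose in the guide: housing 60 (x) x 56 x 36 mm high, with a spigot 24 mm across, 20 mm long on its +x face that enters the port freely. About 0.12 kg, slides easily. Origin: centre of the housing's underside, 12 mm above the table. Starts 20 to 45 mm short of home. Home: housing against the port face, origin 30 mm before the face.
- clamp (a joint): Clamp angle (rad). 0: open, handle leaning 37 degrees away from the cassette (fixture +x), arm near upright. About 1.3: shut, handle leaning 37 degrees towards the cassette (-x), arm level, rubber foot pressing on the cassette. A spring holds it at either end; past dead centre (0.65, handle upright) it snaps over by itself. It starts at 5 N square to the knob, up to 20 N pushed level, lower down.
- clamp_knob (a point): Centre of the red ball (24 mm across) at the end of the clamp's handle, 85 mm from the pivot; moves with the handle. The red handle below it is a round bar 16 mm thick, from 34 mm out; nothing stands beside or behind it. Open, the ball is about 136 mm above the table.
- clamp_pivot (a point): The clamp's fixed pivot axis, 68 mm above the table, 32 mm behind the port face (fixture +x), mid-way between the rails; the handle turns about the fixture's y, in its x-z plane. Fixture axes.
- spare_filter: Loose green plastic spare filter, round, 62 mm across at the foot, 42 mm high, spigot up; origin under its centre. To be left alone.
- nebuliser_cup: Loose blue plastic cup, 52 mm across, 55 mm high; origin under its centre. To be left alone.
- mouse: Loose black computer mouse, 100 x 58 mm, 30 mm high; origin under its centre. To be left alone.
Things that resemble listed ones, but are neither listed nor needed, are in the scene too. There is more than one size of the cassette; the job needs the smaller.

How it is judged:
On the way, in this order (a step that is already met when the one before it is completed fails the run):
1. the cassette is pushed home against the port block while the clamp is still open (x of cassette in the frame of fixture above -0.033 m and value of joint clamp below 0.3 rad), for 0.2 s.
2. the clamp is flipped past centre and shut (value of joint clamp above 1.2 rad), for 0.2 s.
At the end, for the whole second after the job is handed in: The cassette lies flat in the guide within 3 mm of touching the port face, at rest, and the clamp is shut on it (joint above 1.2 rad) and stays shut by itself (x of cassette in the frame of fixture above -0.033 m and z of cassette in the frame of fixture below 0.016 m and angle between cassette's own z axis and vertical below 0.08 rad and value of joint clamp above 1.2 rad and linear speed of cassette below 0.02 m/s).
It fails at once if the cassette is lifted or tipped out of its guide (z of cassette in the frame of fixture above 0.022 m or angle between cassette's own z axis and vertical above 0.2 rad).
It fails at once if the spare filter, the cup or the mouse is moved by more than 15 mm (distance of any of spare_filter, nebuliser_cup, mouse from where it was at the start of the episode above 0.015 m).
It also fails if it takes over 45 s, if anything falls off the work surface, if the arm or the gripper's body presses on something with over 40 N, if the wrist force passes 120 N, or if a joint passes its speed limit or range.

### The arm

A 6-joint arm with a two-finger parallel gripper is mounted at the origin on the work surface. World frame = base frame: x ahead of the robot, y to its left, z up, the work surface at z = 0. Lengths are in m, angles in rad, forces in N, time in s.
With the tool pointing down it reaches from about 0.25 to 0.8 m from the base axis. Payload 8.5 kg.
Tool frame: the origin (TCP) lies at the very end of the fingers, on their centre line; the grasp point (between the pads) lies 19 mm behind it (tcp_to_grasp is the distance from the TCP to the grasp point, in m); z points along the fingers, y is the line along which they close (so a half turn about z gives the same grasp; the last joint's range is limited). The gripper opens to 85 mm and grips with 20 to 120 N. Pads are 22 mm wide; open, the fingers measure 114 mm over their backs; the gripper's body (76 mm by 85 mm) begins 54 mm behind the grasp point. The pads swing forward as they close: fully open they stand 13 mm farther back than shut.
Start: joints at [1.327, 0.238, -0.013, 1.319, 0, 1.571], TCP at [0.127, 0.509, 0.231] pointing down, gripper open.
Joint ranges: [-2.66, 2.66], [-1.03, 1.9], [-1.14, 1.46], [-1.82, 2.27], [-1.45, 1.34], [-3.14, 3.14]. Speed limits (rad/s): [2.22, 2.22, 2.79, 3.14, 3.14, 3.14].

### API

Orientations are given as [roll, pitch, yaw] about the fixed x, y, z axes, in that order (R = Rz(yaw) Ry(pitch) Rx(roll)).
In Python, from rig import * gives the robot as it stands.
- The arm moves only by the tool play_rows, never from a script. Its argument "targets" is a list of rows, each a list of 6 numbers: the shift along the tool's x, y, z in mm, then the turn, a rotation vector about the tool's x, y, z in rad. A call has 1 to 12 rows; each row shifts and turns the commanded pose from where the row before left it, along the tool's axes as they then stand; what a row does not reach is not made up. A row lasts 1/10 s, in which the tool goes at most 50 mm and 8.59 degrees, less where a joint would pass 70% of its speed; a pose out of reach is approached as far as the arm can. A call is refused whole if a number of a shift passes 50 or a number of a turn 0.15, either way. A call with a gripper value outside its range is refused whole. "claw" is the opening, from 0 (shut) to 1 (fully open), set as the call begins (left out, the last holds). The fingers move at their own pace and stop on an object; the grip force is fixed at half the most. Time passes only in rows, so rows that do not move let the fingers close. It gives the time, the measured TCP pose, the force, the opening and the grip force at its end, in the units of the state.
- sense(): the state, without advancing time (a new reading comes with each control period).
- get_image(name): name is "side" or "top" or "wrist"; returns a dict with "image" (384x512x3 uint8, blue, green, red), "range_z" (384x512 float32, m along the optical axis (not along the pixel's ray), 0 where there is no reading), "vfov" (degrees; the focal length in pixels is half the picture's height over the tangent of half this angle, whatever the lens; pixels are square), "cx", "cy" (the principal point, pixels), "dist_coeffs" ([k1, k2, p1, p2, k3] as OpenCV has them; the pictures are not rectified), "pose" (4x4, takes a point from camera to world coordinates). Camera axes: x right, y down, z forward; pixel columns grow to the right and rows downward; lengths in m; the calibration is good to about 2 mm. A picture is of the moment at which its call begins.
- finish_job(): hands the job in; it is judged then, once.
Trained networks look in a picture, given as the dict that the camera call returned (one of the last four; its "shot" number tells which), for a name from the list of things; names that differ only in an ending like _2 or _b are one class to them, and where a whole thing is asked for, a point or a joint stands for the part that bears it (a point fixed in the world has none). Each returns a list of dicts, best first, with "confidence" (0 to 1); they miss things now and then, are a little off and sometimes report something else, mostly with a low value. They report only what shows in the picture. A call takes as long as a camera call. They do not tell look-alikes from the thing itself.
- look_for(target, picture): "at" ([column, row] in pixels, amid what is visible of it).
- silhouettes(target, picture): "pixels" (384x512 bool, what is visible of it) and "at" ([column, row] in pixels, amid what is visible of it).
- tip_of(target, picture): "at" ([column, row] in pixels: a listed point, or the origin of a listed thing).
The state is a dict: "t": time; "joint_pos": joint angles; "qd": joint speeds; "effort": joint torques, N m; "eef_pos": TCP position; "tool_rot": TCP orientation; "wrist_force": force on the tool from outside, world axes, zero at the start; "ft_torque": the same for the moment, N m; "opening": finger opening in m; "gripper_force": force on a finger pad.
Only numpy, scipy, OpenCV 4.12 (cv2) and the standard library are available. Lean on these libraries where they do the work, as an engineer would, in place of code of your own. Each camera call takes 0.05 s, during which the arm holds its last target. There are 200 camera calls.

## Working session

There is one attempt and no reset: what is moved stays moved. The work goes in short steps, Python scripts to look and compute and a tool call to move; the robot and the scene stay as the last step left them, time stands still between calls to the robot, and variables do not carry over. Pictures are saved under pics/ and viewed, at most 10 in all, crops included, and the job is handed in when it is done.

Besides the shell and the picture viewer there is one more tool, called after "Emit:" by a JSON object that holds its "fn" and its "kwargs". play_rows: Moves the arm, as the interface text tells. Its arguments: {"type":"object","properties":{"targets":{"type":"array","items":{"type":"array","items":{"type":"number"}}},"claw":{"type":"number"}},"required":["targets"]}

```bash
mkdir -p pics; ls
cat > h.py <<'E'
from rig import *
import numpy as np, cv2
def px2w(p, uv, depth=None, z=None):
    h=p["image"].shape[0]; f=h/2/np.tan(np.radians(p["vfov"])/2)
    K=np.array([[f,0,p["cx"]],[0,f,p["cy"]],[0,0,1]])
    n=cv2.undistortPoints(np.array(uv,float).reshape(-1,1,2),K,np.array(p["dist_coeffs"],float))[:,0]
    r=np.c_[n,np.ones(len(n))]; T=np.array(p["pose"])
    if z is not None:
        d=r@T[:3,:3].T; return T[:3,3]+d*((z-T[2,3])/d[:,2])[:,None]
    if depth is None:
        uv=np.array(uv,float).reshape(-1,2).round().astype(int); depth=p["range_z"][uv[:,1],uv[:,0]]
    return (r*np.reshape(depth,(-1,1)))@T[:3,:3].T+T[:3,3]
E
python3 - <<'E'
from h import *
ims=[]
for n in ["top","side"]:
    p=get_image(n); ims.append(p["image"]); cv2.imwrite(f"pics/{n}0.png",p["image"])
    print(n,np.array(p["pose"]).round(3).tolist(),p["vfov"])
    for t in ["fixture","cassette","clamp","clamp_knob","spare_filter","nebuliser_cup","mouse"]:
        for d in look_for(t,p)[:3]: print("look",t,np.round(d["at"]),round(d["confidence"],2),px2w(p,[d["at"]]).round(3))
    for t in ["fixture","port_face","cassette","clamp_knob","clamp_pivot"]:
        for d in tip_of(t,p)[:3]:
            z=dict(fixture=0,port_face=.012,cassette=.012,clamp_knob=.136,clamp_pivot=.068)[t]
            print("tip",t,np.round(d["at"]),round(d["confidence"],2),px2w(p,[d["at"]],z=z).round(3))
E
```

```text
pics
top [[0.015, -0.975, 0.22, 0.341], [-1.0, -0.014, 0.005, 0.048], [-0.002, -0.22, -0.975, 0.893], [0.0, 0.0, 0.0, 1.0]] 56.46024799175984
look fixture [256. 172.] 0.63 [[0.59  0.061 0.013]]
look cassette [206. 270.] 0.94 [[0.343 0.172 0.053]]
look cassette [251. 194.] 0.65 [[0.524 0.072 0.05 ]]
look clamp [257. 129.] 0.63 [[0.663 0.058 0.118]]
look clamp_knob [258. 129.] 0.72 [[0.663 0.056 0.117]]
look spare_filter [312. 190.] 0.75 [[ 0.54  -0.076  0.035]]
look spare_filter [260. 130.] 0.31 [[ 0.711  0.054 -0.001]]
look nebuliser_cup [254. 129.] 0.65 [[0.665 0.065 0.115]]
look nebuliser_cup [195. 184.] 0.62 [[0.559 0.216 0.005]]
look mouse [204. 135.] 0.82 [[0.68  0.195 0.032]]
look mouse [253. 169.] 0.21 [[0.598 0.068 0.011]]
tip fixture [252. 170.] 0.85 [[0.6   0.072 0.   ]]
tip fixture [208. 136.] 0.39 [[0.691 0.191 0.   ]]
tip port_face [255. 164.] 0.58 [[0.61  0.064 0.012]]
tip cassette [206. 272.] 0.89 [[0.339 0.178 0.012]]
tip cassette [252. 195.] 0.68 [[0.53  0.07  0.012]]
tip clamp_knob [259. 115.] 0.8 [[0.689 0.054 0.136]]
side [[0.981, -0.134, 0.138, 0.366], [-0.192, -
[... 305 characters left out ...]
lamp [275. 206.] 0.67 [[0.529 0.047 0.048]]
look clamp_knob [339. 172.] 0.96 [[0.652 0.056 0.106]]
look spare_filter [330. 155.] 0.64 [[0.681 0.183 0.031]]
look spare_filter [303. 269.] 0.59 [[ 0.546 -0.099  0.039]]
look nebuliser_cup [272. 156.] 0.7 [[0.55  0.182 0.052]]
look nebuliser_cup [340. 170.] 0.46 [[0.655 0.06  0.107]]
look mouse [330. 154.] 0.61 [[0.682 0.188 0.03 ]]
tip fixture [307. 214.] 0.66 [[ 0.598  0.054 -0.   ]]
tip port_face [312. 210.] 0.92 [[0.607 0.054 0.012]]
tip cassette [273. 210.] 0.72 [[0.53  0.066 0.012]]
tip cassette [170. 182.] 0.61 [[0.332 0.183 0.012]]
tip clamp_knob [357. 160.] 0.85 [[0.682 0.053 0.136]]
tip clamp_pivot [327. 183.] 0.58 [[0.636 0.069 0.068]]
```

View pics/top0.png

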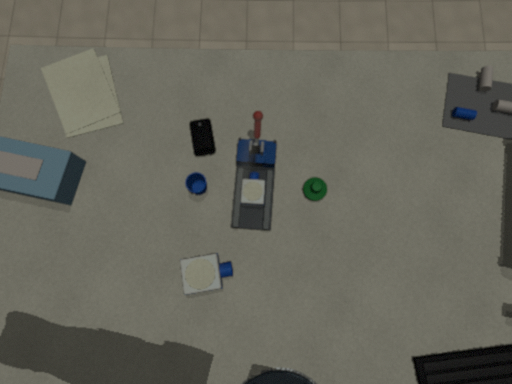

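View pics/side0.png

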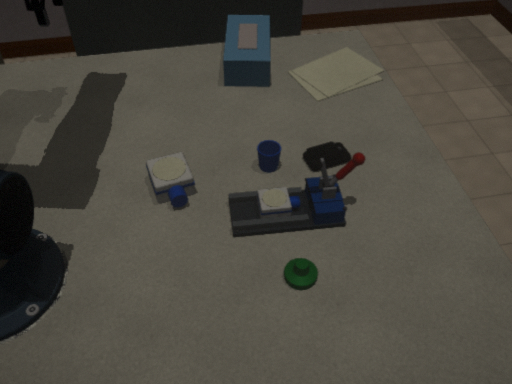

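The top view shows the fixture with the small cassette at (252,193) in the guide, port block at (257,152) and red knob at (258,115). The large look-alike cassette is at (203,272). The cup (197,184), mouse (203,137) and spare filter (315,189) are beside the fixture. The side view agrees.

Run:
```python
from h import *
for n in ["top","side"]:
    p=get_image(n)
    v,u=np.mgrid[0:384,0:512]; uv=np.c_[u.ravel(),v.ravel()]
    W=px2w(p,uv); ok=p["range_z"].ravel()>0
    bgr=p["image"].reshape(-1,3).astype(int); b,g,r=bgr.T
    R=ok&(abs(W[:,0]-.6)<.2)&(abs(W[:,1]-.06)<.07)
    red=R&(r>1.8*g)&(r>1.8*b)&(r>50); 
    print(n,"red n",red.sum(),"hi",W[red&(W[:,2]>.125)].mean(0).round(3),W[red].min(0).round(3),W[red].max(0).round(3))
    blk=R&(abs(W[:,2]-.051)<.006)&(b>1.8*r)&(W[:,0]>.6)
    cas=R&(abs(W[:,2]-.048)<.006)&(r>70)&(abs(r-b)<60)&(W[:,0]<.6)
    rail=R&(abs(W[:,2]-.028)<.006)&(W[:,0]<.6)
    base=R&(W[:,2]>.006)&(W[:,2]<.06)
    for nm,m in [("blk",blk),("cas",cas),("rail",rail),("all",base)]:
        q=W[m,:2].astype(np.float32)
        if len(q)>5: print(nm,len(q),W[m].mean(0).round(4),[np.round(x,4) for x in cv2.minAreaRect(q)])
    mm=rail
    for s in (1,-1):
        k=mm&(s*(W[:,1]-.065)>.015)&(W[:,0]<.57); q=W[k]
        if len(q)>5: print("rail",s,len(q),np.polyfit(q[:,0]-.6,q[:,1],1).round(4))
    c=cv2.resize(p["image"][90:240,180:380] if n=="top" else p["image"][120:250,210:410],None,fx=4,fy=4,interpolation=cv2.INTER_CUBIC); cv2.imwrite(f"pics/{n}c.png",c)
```

```text
top red n 67 hi [0.685 0.058 0.145] [0.652 0.05  0.1  ] [0.693 0.066 0.15 ]
blk 518 [0.6297 0.0566 0.0489] [array([0.6327, 0.0614]), array([0.0925, 0.0611]), np.float64(86.3906)]
cas 549 [0.5315 0.0695 0.0482] [array([0.5324, 0.0695]), array([0.0557, 0.0609]), np.float64(86.9564)]
rail 693 [0.5177 0.0694 0.028 ] [array([0.5195, 0.0694]), array([0.0879, 0.1496]), np.float64(86.5406)]
all 3364 [0.5483 0.067  0.0309] [array([0.5796, 0.0674]), array([0.1076, 0.2737]), np.float64(89.0691)]
rail 1 283 [-0.0565  0.1014]
rail -1 289 [-0.0611  0.0275]
side red n 182 hi [0.682 0.054 0.14 ] [0.649 0.045 0.095] [0.696 0.063 0.148]
blk 644 [0.6259 0.0457 0.0486] [array([0.632 , 0.0592]), array([0.0963, 0.0585]), np.float64(86.4392)]
cas 639 [0.5302 0.0662 0.0476] [array([0.5307, 0.0678]), array([0.0589, 0.0598]), np.float64(84.9378)]
rail 945 [0.5168 0.0536 0.027 ] [array([0.5189, 0.0672]), array([0.0916, 0.1499]), np.float64(86.1891)]
all 4757 [0.5517 0.0514 0.0294] [array([0.556 , 0.0639]), array([0.1018, 0.2251]), np.float64(86.7734)]
rail 1 200 [-0.07    0.0964]
rail -1 557 [-0.0229  0.0298]
```

View pics/sidec.png

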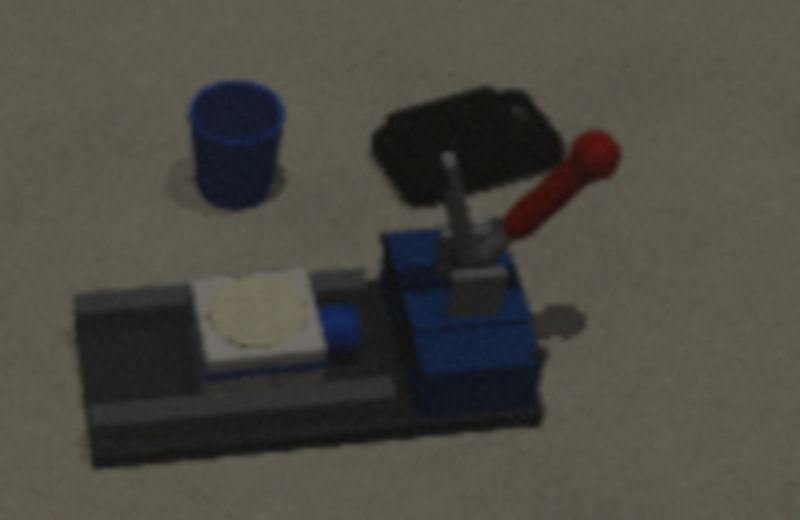

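The crop shows the cassette in the guide with about a 40 mm gap to the block. The clamp is open, with its arm upright and the red handle leaning back. Next I get the tool orientation and plan the approach.

```bash
cat >> h.py <<'E'
from scipy.spatial.transform import Rotation as Ro
YAW=-0.0625; FACE=np.array([.602,.0630]); ex=np.array([np.cos(YAW),np.sin(YAW)]); ey=np.array([-ex[1],ex[0]])
def fx(x,y,z): return np.r_[FACE+x*ex+y*ey, z]       # fixture -> world
def delta(goal, yaw=None):
    s=sense(); R=Ro.from_euler("xyz",s["tool_rot"]); d=R.inv().apply(goal-np.array(s["eef_pos"]))*1e3
    print("t",round(s["t"],2),"pos",np.round(s["eef_pos"],4),"rot",np.round(s["tool_rot"],3),"F",np.round(s["wrist_force"],1),"shift(tool mm)",d.round(1))
    w=(fx(0,0,0)-np.r_[s["eef_pos"][:2],0])[:2]; print("fixture xy of tcp mm",(-w@ex*1e3).round(1),(-w@ey*1e3).round(1))
    if yaw is not None:
        for y in yaw:
            print("turn",y,(R.inv()*Ro.from_euler("xyz",[np.pi,0,y])).as_rotvec().round(3))
E
python3 -c "
from h import *
delta(fx(-.135,0,.12),[YAW,YAW+np.pi/2,YAW-np.pi/2,YAW+np.pi]);print(sense()['tool_rot'],sense()['joint_pos'])"
```

```text
t 1.4 pos [0.1267 0.5094 0.2313] rot [-3.142 -0.     2.898] F [-0.1 -0.9 -0.6] shift(tool mm) [-436.2 -342.8  111.3]
fixture xy of tcp mm -502.2 415.9
turn -0.0625 [-0.    0.    2.96]
turn 1.5082963267948966 [-0.     0.     1.389]
turn -1.6332963267948966 [-0.    -0.    -1.752]
turn 3.079092653589793 [-0.    -0.    -0.181]
[-3.14153063e+00 -1.17573683e-05  2.89777312e+00] [ 1.32701180e+00  2.38179422e-01 -1.35189729e-02  1.31915995e+00
  1.17595396e-05  1.57083133e+00]
```

Emit:
{"fn": "play_rows", "kwargs": {"targets": [[-36, -28, 9, 0, 0, 0], [-36, -28, 9, 0, 0, 0], [-36, -28, 9, 0, 0, 0], [-36, -28, 9, 0, 0, 0], [-36, -28, 9, 0, 0, 0], [-36, -28, 9, 0, 0, 0], [-36, -28, 9, 0, 0, 0], [-36, -28, 9, 0, 0, 0], [-36, -28, 9, 0, 0, 0], [-36, -28, 9, 0, 0, 0], [-36, -28, 9, 0, 0, 0], [-36, -28, 0, 0, 0, 0]], "claw": 0}}

```text
t: 2.6
eef_pos: [0.4652, 0.0772, 0.1315]
tool_rot: [-3.141, -0.001, 2.898]
wrist_force: [1.8, 1.3, 1.1]
opening: 0.0004
gripper_force: 0.0
```

Emit:
{"fn": "play_rows", "kwargs": {"targets": [[0, 0, 0, 0, 0, 0.148], [0, 0, 0, 0, 0, 0.148], [0, 0, 0, 0, 0, 0.148], [0, 0, 0, 0, 0, 0.148], [0, 0, 0, 0, 0, 0.148], [0, 0, 0, 0, 0, 0.148], [0, 0, 0, 0, 0, 0.148], [0, 0, 0, 0, 0, 0.148], [0, 0, 0, 0, 0, 0.148], [0, 0, 0, 0, 0, 0.148]]}}

```text
t: 3.6
eef_pos: [0.4649, 0.0791, 0.1324]
tool_rot: [3.141, 0.0, 1.412]
wrist_force: [0.2, 0.3, -0.0]
opening: -0.0002
gripper_force: 0.0
```

Emit:
{"fn": "play_rows", "kwargs": {"targets": [[0, 0, 0, 0, 0, 0.148], [0, 0, 0, 0, 0, 0.148], [0, 0, 0, 0, 0, 0.148], [0, 0, 0, 0, 0, 0.148], [0, 0, 0, 0, 0, 0.148], [0, 0, 0, 0, 0, 0.148], [0, 0, 0, 0, 0, 0.148], [0, 0, 0, 0, 0, 0.148], [0, 0, 0, 0, 0, 0.148], [0, 0, 0, 0, 0, 0.148], [0, 0, 0, 0, 0, 0]]}}

```text
t: 4.7
eef_pos: [0.4678, 0.0177, 0.1323]
tool_rot: [-3.095, 0.004, 0.008]
wrist_force: [-0.1, 0.9, -0.4]
opening: 0.0
gripper_force: 0.0
```

Run:
```python
from h import *
delta(fx(-.125,0,.026),[YAW]);print(sense()['joint_pos'])
a=get_image("wrist"); b=get_image("side")
cv2.imwrite("pics/w1.png",np.hstack([cv2.resize(a["image"],(400,300)),cv2.resize(b["image"][70:250,150:390],(400,300))]))
```

```text
t 4.7 pos [0.4678 0.0177 0.1323] rot [-3.095  0.004  0.008] F [-0.1  0.9 -0.4] shift(tool mm) [ 10.3 -48.  108.7]
fixture xy of tcp mm -131.1 -53.6
turn -0.0625 [-0.047  0.005  0.071]
[ 0.00720743  0.20189184 -0.32683664  1.04564475  0.046808    3.14058797]
```

View pics/w1.png

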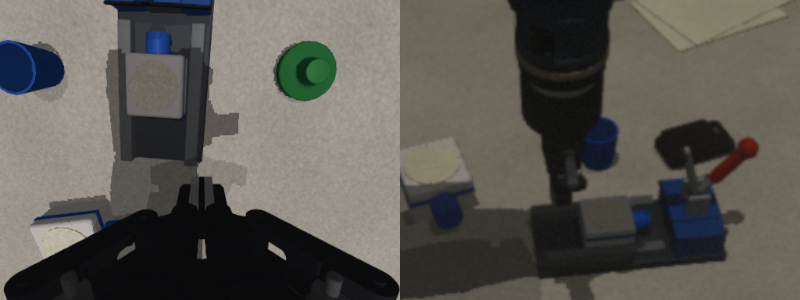

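The wrist view shows the shut fingers at the guide's mouth, off to its right, because joint 6 ran into its limit. I turn back the other way, to the equivalent half turn.

Emit:
{"fn": "play_rows", "kwargs": {"targets": [[0, 0, 0, 0, 0, -0.148], [0, 0, 0, 0, 0, -0.148], [0, 0, 0, 0, 0, -0.148], [0, 0, 0, 0, 0, -0.148], [0, 0, 0, 0, 0, -0.148], [0, 0, 0, 0, 0, -0.148], [0, 0, 0, 0, 0, -0.148], [0, 0, 0, 0, 0, -0.148], [0, 0, 0, 0, 0, -0.148], [0, 0, 0, 0, 0, -0.148]]}}

```text
t: 5.8
eef_pos: [0.4677, 0.0222, 0.1324]
tool_rot: [-3.134, -0.047, 1.503]
wrist_force: [0.0, -0.1, 0.2]
opening: -0.0002
gripper_force: 0.0
```

Emit:
{"fn": "play_rows", "kwargs": {"targets": [[0, 0, 0, 0, 0, -0.148], [0, 0, 0, 0, 0, -0.148], [0, 0, 0, 0, 0, -0.148], [0, 0, 0, 0, 0, -0.148], [0, 0, 0, 0, 0, -0.148], [0, 0, 0, 0, 0, -0.148], [0, 0, 0, 0, 0, -0.148], [0, 0, 0, 0, 0, -0.148], [0, 0, 0, 0, 0, -0.148], [0, 0, 0, 0, 0, -0.148], [0, 0, 0, 0, 0, 0]]}}

```text
t: 6.9
eef_pos: [0.4676, 0.0221, 0.1323]
tool_rot: [3.096, -0.012, 2.98]
wrist_force: [-0.4, -0.0, -0.2]
opening: 0.0002
gripper_force: 0.0
```

Run:
```python
from h import *
delta(fx(-.130,0,.10),[YAW+np.pi]);print(sense()['joint_pos'])
```

```text
t 6.9 pos [0.4676 0.0221 0.1323] rot [ 3.096 -0.012  2.98 ] F [-0.4 -0.  -0.2] shift(tool mm) [ 3.  47.6 34.6]
fixture xy of tcp mm -131.5 -49.2
turn 3.079092653589793 [ 0.046 -0.01  -0.1  ]
[ 0.0163026   0.20189803 -0.32682887  1.04557462  0.04709584  0.17844326]
```

Fix the tilt first, then shift.

Emit:
{"fn": "play_rows", "kwargs": {"targets": [[0, 0, 0, 0.046, -0.01, -0.1], [0, 25, 15, 0, 0, 0], [0, 24, 15, 0, 0, 0], [0, 0, 0, 0, 0, 0], [0, 0, 0, 0, 0, 0]]}}

```text
t: 7.4
eef_pos: [0.4706, 0.0706, 0.1022]
tool_rot: [-3.141, -0.0, 3.074]
wrist_force: [0.0, -0.2, 0.6]
opening: -0.0002
gripper_force: 0.0
```

Run:
```python
from h import *
delta(fx(-.125,0,.024),[YAW+np.pi])
p=get_image("wrist"); q=px2w(p,np.c_[np.mgrid[0:512,0:384].reshape(2,-1).T])
c=[d for d in silhouettes("cassette",p)]
for d in c[:2]:
    m=d["pixels"]&(p["range_z"]>0); v,u=np.nonzero(m); W=px2w(p,np.c_[u,v]); W=W[(abs(W[:,2]-.048)<.006)]
    if len(W)>20:
        e=W[:,:2]-FACE; print(d["confidence"],len(W),[np.round(x,4) for x in cv2.minAreaRect(W[:,:2].astype(np.float32))],"fix x",np.percentile(e@ex,[1,50,99]).round(4),"y",np.percentile(e@ey,[1,50,99]).round(4))
```

```text
t 7.4 pos [0.4706 0.0706 0.1022] rot [-3.141 -0.     3.074] F [ 0.  -0.2  0.6] shift(tool mm) [-6.6  0.7 78.2]
fixture xy of tcp mm -131.6 -0.7
turn 3.079092653589793 [-0.    -0.    -0.005]
0.85 414 [array([0.5409, 0.0679]), array([0.0564, 0.0804]), np.float64(86.9981)] fix x [-0.1015 -0.0928 -0.0225] y [-0.0268  0.0019  0.0287]
0.7 7261 [array([0.3639, 0.1724]), array([0.1205, 0.0375]), np.float64(87.0147)] fix x [-0.2623 -0.2494 -0.2278] y [0.0375 0.0941 0.1507]
```

Emit:
{"fn": "play_rows", "kwargs": {"targets": [[0, 0, 26, 0, 0, 0], [0, 1, 26, 0, 0, 0], [0, 0, 16, 0, 0, 0], [0, 0, 8, 0, 0, 0], [0, 0, 0, 0, 0, 0]]}}

```text
t: 8.0
eef_pos: [0.4708, 0.0703, 0.026]
tool_rot: [-3.142, -0.001, 3.073]
wrist_force: [-0.9, -1.0, 0.8]
opening: 0.0001
gripper_force: 0.0
```

Emit:
{"fn": "play_rows", "kwargs": {"targets": [[-5, 0, 0, 0, 0, 0], [-5, 0, 0, 0, 0, 0], [-5, 0, 0, 0, 0, 0], [-5, 0, 0, 0, 0, 0], [-5, 0, 0, 0, 0, 0], [-5, 0, 0, 0, 0, 0], [-5, 0, 0, 0, 0, 0], [-4, 0, 0, 0, 0, 0], [-4, 0, 0, 0, 0, 0], [-3, 0, 0, 0, 0, 0], [0, 0, 0, 0, 0, 0]]}}

```text
t: 9.1
eef_pos: [0.5175, 0.0678, 0.0263]
tool_rot: [3.141, 0.001, 3.075]
wrist_force: [-0.3, 1.0, -0.2]
opening: -0.0001
gripper_force: 0.0
```

Run:
```python
from h import *
delta(fx(-.071,0,.024),[YAW+np.pi])
for n in ["wrist","side"]:
  p=get_image(n)
  for d in silhouettes("cassette",p)[:2]:
    m=d["pixels"]&(p["range_z"]>0); v,u=np.nonzero(m); W=px2w(p,np.c_[u,v]); W=W[(abs(W[:,2]-.048)<.006)]
    if len(W)>20:
        e=W[:,:2]-FACE; print(n,d["confidence"],len(W),"fix x",np.percentile(e@ex,[1,50,99]).round(4),"y",np.percentile(e@ey,[1,50,99]).round(4))
```

```text
t 9.1 pos [0.5175 0.0678 0.0263] rot [3.141e+00 1.000e-03 3.075e+00] F [-0.3  1.  -0.2] shift(tool mm) [-13.6   0.5   2.4]
fixture xy of tcp mm -84.6 -0.4
turn 3.079092653589793 [ 0.     0.001 -0.004]
wrist 0.64 247 fix x [-0.0614 -0.0535 -0.0464] y [-0.0032 -0.0002  0.0023]
side 0.69 590 fix x [-0.0721 -0.0402 -0.0104] y [-0.0292 -0.0073  0.0267]
```

Emit:
{"fn": "play_rows", "kwargs": {"targets": [[-3, 0, 0, 0, 0, 0], [-2, 0, 0, 0, 0, 0], [-2, 0, 0, 0, 0, 0], [-2, 0, 0, 0, 0, 0], [-1, 0, 0, 0, 0, 0], [-1, 0, 0, 0, 0, 0], [0, 0, 0, 0, 0, 0]]}}

```text
t: 10.0
eef_pos: [0.5281, 0.0671, 0.0263]
tool_rot: [3.141, 0.001, 3.075]
wrist_force: [0.7, 0.3, 0.2]
opening: -0.0004
gripper_force: 0.1
```

Emit:
{"fn": "play_rows", "kwargs": {"targets": [[-1, 0, 0, 0, 0, 0], [-1, 0, 0, 0, 0, 0], [0, 0, 0, 0, 0, 0]]}}

```text
t: 10.3
eef_pos: [0.5302, 0.0669, 0.0264]
tool_rot: [3.141, 0.001, 3.075]
wrist_force: [-0.3, -0.2, -0.2]
opening: -0.0002
gripper_force: 0.0
```

Emit:
{"fn": "play_rows", "kwargs": {"targets": [[-1, 0, 0, 0, 0, 0], [-1, 0, 0, 0, 0, 0], [0, 0, 0, 0, 0, 0]]}}

```text
t: 10.6
eef_pos: [0.5322, 0.0668, 0.0264]
tool_rot: [3.141, 0.001, 3.075]
wrist_force: [-0.4, 0.3, 0.0]
opening: -0.0
gripper_force: 0.1
```

Emit:
{"fn": "play_rows", "kwargs": {"targets": [[-1, 0, 0, 0, 0, 0], [0, 0, 0, 0, 0, 0]]}}

```text
t: 10.8
eef_pos: [0.5325, 0.0667, 0.0263]
tool_rot: [3.141, -0.0, 3.075]
wrist_force: [-1.9, 0.6, 1.5]
opening: -0.0
gripper_force: 1.3
```

Emit:
{"fn": "play_rows", "kwargs": {"targets": [[-1, 0, 0, 0, 0, 0], [0, 0, 0, 0, 0, 0], [0, 0, 0, 0, 0, 0]]}}

```text
t: 11.1
eef_pos: [0.5326, 0.0666, 0.0262]
tool_rot: [3.142, -0.002, 3.075]
wrist_force: [-6.0, -0.0, 5.0]
opening: 0.0004
gripper_force: 3.1
```

Run:
```python
from h import *
delta(fx(-.12,0,.024),[YAW+np.pi])
p=get_image("side")
for d in silhouettes("cassette",p)[:2]:
    m=d["pixels"]&(p["range_z"]>0); v,u=np.nonzero(m); W=px2w(p,np.c_[u,v]); W=W[(abs(W[:,2]-.048)<.006)]
    if len(W)>20:
        e=W[:,:2]-FACE; print(d["confidence"],len(W),"fix x",np.percentile(e@ex,[1,50,99]).round(4),"y",np.percentile(e@ey,[1,50,99]).round(4))
cv2.imwrite("pics/s2.png",cv2.resize(p["image"][120:250,210:410],None,fx=4,fy=4,interpolation=cv2.INTER_CUBIC))
```

```text
t 11.1 pos [0.5326 0.0666 0.0262] rot [ 3.142e+00 -2.000e-03  3.075e+00] F [-6. -0.  5.] shift(tool mm) [50.5  0.5  2.3]
fixture xy of tcp mm -69.5 -0.7
turn 3.079092653589793 [ 0.    -0.002 -0.004]
0.89 1207 fix x [-0.3177 -0.272  -0.2298] y [0.0403 0.0948 0.1489]
0.79 567 fix x [-0.0578 -0.0248 -0.0001] y [-0.029  -0.0087  0.0257]
```

View pics/s2.png

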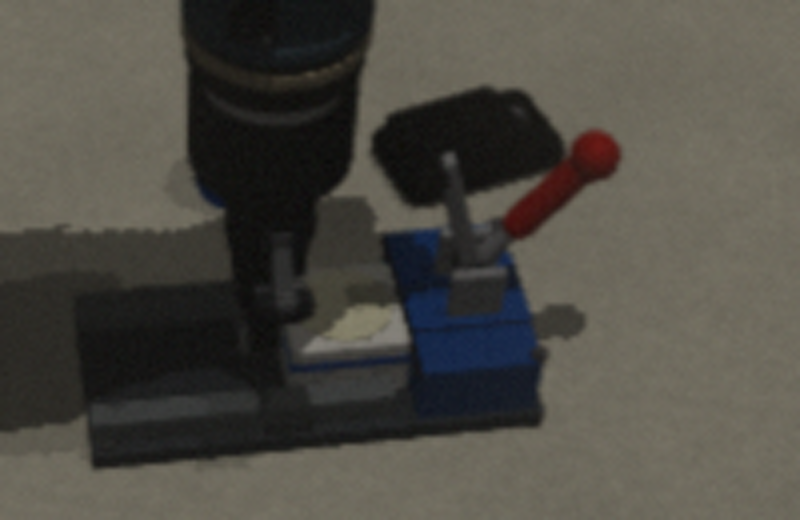

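The image shows the cassette flush against the blue block (edge near x≈410 in the crop) with the clamp still open; its measured front is at 0. I back off, rise, and pass over to behind the knob.

Emit:
{"fn": "play_rows", "kwargs": {"targets": [[6, 0, 0, 0, 0, 0], [14, 0, 0, 0, 0, 0], [0, 0, -30, 0, 0, 0], [0, 0, -45, 0, 0, 0], [0, 0, -45, 0, 0, 0], [0, 0, -45, 0, 0, 0], [0, 0, -10, 0, 0, 0], [0, 0, 0, 0, 0, 0]]}}

```text
t: 12.0
eef_pos: [0.5152, 0.0682, 0.2032]
tool_rot: [3.14, 0.005, 3.075]
wrist_force: [-0.5, -0.1, -0.8]
opening: 0.0001
gripper_force: 0.0
```

Emit:
{"fn": "play_rows", "kwargs": {"targets": [[-25, 0, 0, 0, 0, 0], [-40, 0, 0, 0, 0, 0], [-40, 0, 0, 0, 0, 0], [-40, 0, 0, 0, 0, 0], [-40, 0, 0, 0, 0, 0], [-26, 0, 0, 0, 0, 0], [0, 0, 0, 0, 0, 0], [0, 0, 0, 0, 0, 0]]}}

```text
t: 12.8
eef_pos: [0.7237, 0.0538, 0.1984]
tool_rot: [-3.141, -0.004, 3.075]
wrist_force: [-0.7, -0.9, -0.1]
opening: 0.0003
gripper_force: 0.0
```

Run:
```python
from h import *
delta(fx(.123,0,.12),[YAW+np.pi])
p=get_image("top")
for n in ["top","side"]:
    p=get_image(n); v,u=np.mgrid[0:384,0:512]; W=px2w(p,np.c_[u.ravel(),v.ravel()]); b,g,r=p["image"].reshape(-1,3).astype(int).T
    m=(p["range_z"].ravel()>0)&(r>1.8*g)&(r>1.8*b)&(r>50)&(abs(W[:,0]-.67)<.06)&(abs(W[:,1]-.06)<.05)&(W[:,2]>.12)
    if m.sum()>5: e=W[m,:2]-FACE; print(n,m.sum(),(e@ex).min().round(4),(e@ex).max().round(4),(e@ey).min().round(4),(e@ey).max().round(4),W[m,2].max().round(4))
```

```text
t 12.8 pos [0.7237 0.0538 0.1984] rot [-3.141 -0.004  3.075] F [-0.7 -0.9 -0.1] shift(tool mm) [-1.2  1.6 78.4]
fixture xy of tcp mm 122.1 -1.5
turn 3.079092653589793 [-0.    -0.004 -0.004]
side 120 0.0646 0.0939 -0.0133 0.0053 0.1479
```

Emit:
{"fn": "play_rows", "kwargs": {"targets": [[0, 2, 25, 0, 0, 0], [0, 0, 30, 0, 0, 0], [0, 0, 21, 0, 0, 0], [0, 0, 0, 0, 0, 0]]}}

```text
t: 13.35
eef_pos: [0.7219, 0.056, 0.1229]
tool_rot: [-3.141, -0.005, 3.075]
wrist_force: [-0.2, 0.4, -0.1]
opening: -0.0
gripper_force: 0.0
```

Emit:
{"fn": "play_rows", "kwargs": {"targets": [[6, 0, 0, 0, 0, 0], [6, 0, 0, 0, 0, 0], [5, 0, 0, 0, 0, 0], [5, 0, 0, 0, 0, 0], [5, 0, 0, 0, 0, 0]]}}

```text
t: 13.85
eef_pos: [0.7023, 0.0576, 0.1299]
tool_rot: [3.14, 0.013, 3.075]
wrist_force: [11.0, -1.7, 8.9]
opening: 0.0001
gripper_force: 5.5
```

Emit:
{"fn": "play_rows", "kwargs": {"targets": [[5, 0, 0, 0, 0, 0], [5, 0, 0, 0, 0, 0], [5, 0, 0, 0, 0, 0], [5, 0, 0, 0, 0, 0], [5, 0, 0, 0, 0, 0]]}}

```text
t: 14.35
eef_pos: [0.6726, 0.0594, 0.1263]
tool_rot: [3.141, 0.002, 3.075]
wrist_force: [1.3, -0.4, 0.9]
opening: 0.0003
gripper_force: 1.0
```

Emit:
{"fn": "play_rows", "kwargs": {"targets": [[5, 0, 0, 0, 0, 0], [5, 0, 0, 0, 0, 0], [5, 0, 0, 0, 0, 0], [5, 0, 0, 0, 0, 0], [4, 0, 0, 0, 0, 0], [0, 0, 0, 0, 0, 0]]}}

```text
t: 14.95
eef_pos: [0.648, 0.061, 0.1253]
tool_rot: [3.141, -0.0, 3.075]
wrist_force: [0.1, 0.1, 0.3]
opening: 0.0003
gripper_force: 0.0
```

Run:
```python
from h import *
delta(fx(.123,0,.12))
p=get_image("side")
cv2.imwrite("pics/s3.png",cv2.resize(p["image"][100:250,210:410],None,fx=4,fy=4,interpolation=cv2.INTER_CUBIC))
```

```text
t 14.95 pos [0.648  0.061  0.1253] rot [ 3.141 -0.     3.075] F [0.1 0.1 0.3] shift(tool mm) [-77.   -0.6   5.3]
fixture xy of tcp mm 46.0 0.9
```

View pics/s3.png

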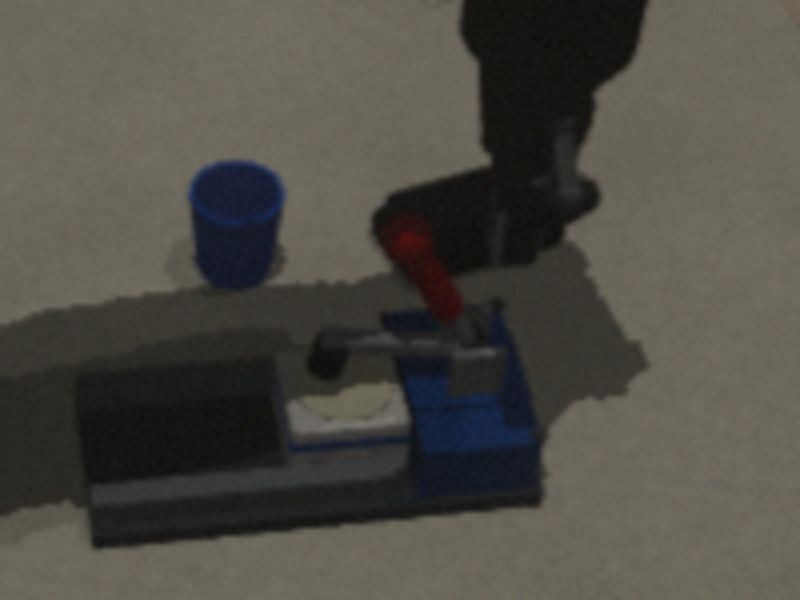

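The clamp has snapped over: the handle leans towards the cassette (knob at 410,240 in the crop), the arm is level, and its foot is on the cassette. I retreat back and up, then check once more.

Emit:
{"fn": "play_rows", "kwargs": {"targets": [[-15, 0, 0, 0, 0, 0], [-20, 0, 0, 0, 0, 0], [0, 0, -30, 0, 0, 0], [0, 0, -40, 0, 0, 0], [0, 0, -40, 0, 0, 0], [0, 0, -20, 0, 0, 0], [0, 0, 0, 0, 0, 0], [0, 0, 0, 0, 0, 0]]}}

```text
t: 15.8
eef_pos: [0.6838, 0.0586, 0.2552]
tool_rot: [3.141, 0.001, 3.075]
wrist_force: [-0.5, -0.2, -0.4]
opening: 0.0005
gripper_force: 0.0
```

Run:
```python
from h import *
delta(fx(.123,0,.12))
p=get_image("side"); v,u=np.mgrid[0:384,0:512]; W=px2w(p,np.c_[u.ravel(),v.ravel()]); b,g,r=p["image"].reshape(-1,3).astype(int).T
m=(p["range_z"].ravel()>0)&(r>1.8*g)&(r>1.8*b)&(r>50)&(abs(W[:,0]-.62)<.1)&(abs(W[:,1]-.06)<.05)
e=W[m]; k=e[:,2]>.12; print("knob x",((e[k,:2]-FACE)@ex).min().round(4),((e[k,:2]-FACE)@ex).max().round(4),"ztop",e[:,2].max().round(4))
for d in silhouettes("cassette",p)[:2]:
    v,u=np.nonzero(d["pixels"]&(p["range_z"]>0)); W=px2w(p,np.c_[u,v]); W=W[(abs(W[:,2]-.048)<.006)]
    if len(W)>20: e=W[:,:2]-FACE; print(d["confidence"],"fix x",np.percentile(e@ex,[1,99]).round(4),W[:,2].std().round(4))
cv2.imwrite("pics/s4.png",cv2.resize(p["image"][100:250,210:410],None,fx=4,fy=4,interpolation=cv2.INTER_CUBIC))
```

```text
t 15.8 pos [0.6838 0.0586 0.2552] rot [3.141e+00 1.000e-03 3.075e+00] F [-0.5 -0.2 -0.4] shift(tool mm) [-41.   -0.6 135.2]
fixture xy of tcp mm 82.0 0.7
knob x -0.0245 0.0003 ztop 0.1437
0.96 fix x [-0.3176 -0.23  ] 0.0028
0.27 fix x [-0.0851 -0.038 ] 0.0036
```

View pics/s4.png

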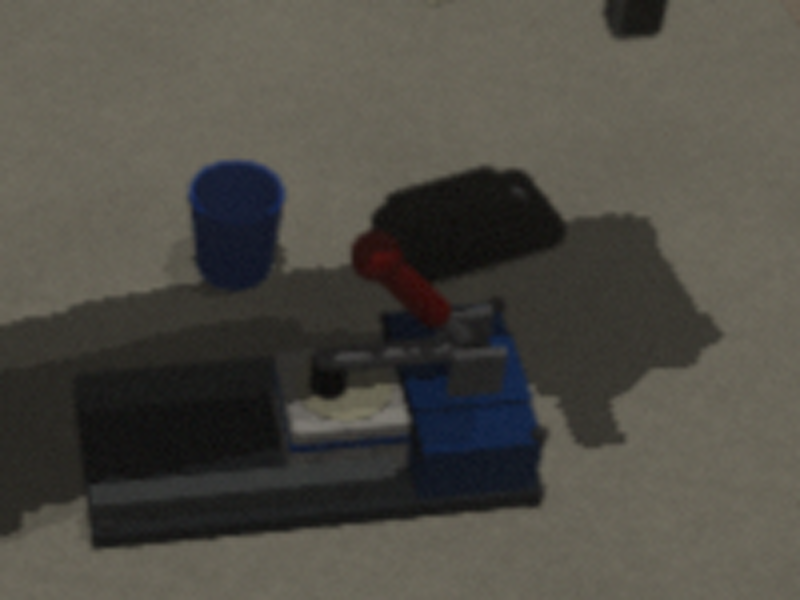

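The arm is clear, and the handle has moved further since the last image. I check that the knob angle has settled at about 1.3, since the shadow may have trimmed the red pixels.

Run:
```python
from h import *
for n in ["side","side","top"]:
    p=get_image(n); v,u=np.mgrid[0:384,0:512]; W=px2w(p,np.c_[u.ravel(),v.ravel()]); b,g,r=p["image"].reshape(-1,3).astype(int).T
    m=(p["range_z"].ravel()>0)&(r>1.7*g)&(r>1.7*b)&(r>18)&(abs(W[:,0]-.62)<.1)&(abs(W[:,1]-.06)<.05)
    e=W[m]; X=(e[:,:2]-FACE)@ex; Y=(e[:,:2]-FACE)@ey
    P=np.c_[X,Y,e[:,2]][e[:,2]>.122]
    if len(P)<8: print(n,len(P)); continue
    from scipy.optimize import least_squares
    s=least_squares(lambda c:np.linalg.norm(P-c,axis=1)-.012,P.mean(0)-[0,0,.008],loss="soft_l1",f_scale=.001)
    print(n,len(P),"x",X.min().round(4),"ztop",e[:,2].max().round(4),"centre",s.x.round(4),"angle",np.round(.65+np.arctan2(.032-s.x[0],s.x[2]-.068),3))
    print([(t,np.round(d["at"]),px2w(p,[d["at"]],z=.136).round(3)) for t in ["clamp_knob"] for d in tip_of(t,p)[:1]], sense()["t"])
```

```text
side 140 x -0.029 ztop 0.1486 centre [-0.0175 -0.0005  0.134 ] angle 1.294
[('clamp_knob', array([300., 164.]), array([[0.575, 0.064, 0.136]]))] 16.0
side 140 x -0.0291 ztop 0.4258 centre [-0.0173 -0.0005  0.1341] angle 1.291
[('clamp_knob', array([304., 163.]), array([[0.585, 0.064, 0.136]]))] 16.1
top 0
```

The clamp reads about 1.29 rad and is steady, so it is shut. I hand the job in.

```bash
python3 -c "
from rig import *
print(finish_job())"
```

```text
the job is handed in; nothing more can be done
None
```

The cassette is pushed home against the port block, the clamp has snapped shut on it (measured at about 1.29 rad and steady), the arm is clear, and the job was handed in after about 16 s; the hand-in returned no verdict.

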